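# Seat the drive and close the laptop

### The job

The laptop on the repair bench is nearly done. With the fingertips only, first push its flat metal drive along its bay until it is fully home in the connector, then gently fold the screen down until the laptop is completely shut. Nothing needs grasping: do not lift the laptop or shove it out of its place, and leave the other things on the bench alone.

Things in the scene. Friction and masses are not known exactly. Their poses are not given: they have to be found in the camera images.
- laptop: The laptop, loose on the bench (about 2 kg; stays put under pushes of 10 N). Origin: centre of its underside. z up, +x towards the edge with the screen hinge, y along the hinge. Base 220 mm (x) by 320 mm (y), keyboard removed, open from above: floor 5 mm thick, rim walls 20 mm high. Drive bay in the front (-x) half; circuit board and fan in the rear half, below z = 17 mm.
- bay (a point): Middle of the drive bay's floor (laptop x = -58, y = 0, z = 5 mm). The bay runs along the laptop's y, x from -95 to -21 mm between guide rails 11 mm high: connector at its -y end (face at y = -141 mm), then the drive, then bare floor up to a speaker box that starts at y = 115 mm.
- drive (a joint): How far the drive stands out of its seat (m): 0 fully home against its stop at the connector, grows towards the laptop's +y, at most 0.040. Slides stiffly (about 2 N) and stays where it is left. Light metal, pale label on top, 70 mm (laptop x) by 100 mm (y), 9.5 mm thick, centreline at laptop x = -58 mm, top at z = 15 mm.
- drive_end (a point): Middle of the top edge of the drive's +y end face: the face to push, towards the laptop's -y. The face reaches 9.5 mm down from here, to just over the bay floor. In the laptop's frame y = -40 mm plus the joint value.
- screen (a joint): Screen opening angle (rad): 0 shut flat on the base, 1.57 upright, more leans back away from the base, at most 2.3. Stiff hinge (about 0.6 N m): stays at any angle, does not fall. The screen is 320 mm wide, 210 mm from hinge axis to free edge, 7 mm thick, 0.45 kg; it shuts against soft rubber bumpers.
- screen_edge (a point): Middle of the screen's free edge (centre of its 7 mm thickness).
- screen_hinge (a point): Middle of the screen's hinge edge, centre of its thickness. The hinge axis lies at x = 105, z = 21 mm in the laptop's frame, on the inner (glass) face; the outer face is 7 mm from it, at z = 28 mm when shut.
- jar: Bystander: translucent whitish screw-top jar, black cap, 48 mm across, 62 mm tall, standing; origin at the centre of its underside.
- tape: Bystander: roll of paper tape lying flat, 72 mm across, 24 mm high; origin at the centre of its underside.
- tin: Bystander: low plain metal tin, 52 mm across, 45 mm tall; origin at the centre of its underside.
- screwdriver: Bystander: screwdriver with blue handle, 170 mm long, lying on the bench beyond the laptop's front edge.

How it is judged:
By the outcome, as a careful person would: the job done as asked, in the order asked, and still so for the second after the job is handed in, with the robot touching nothing.
It also fails if it takes over 64 s, if anything falls off the work surface, if the arm or the gripper's body presses on something with over 40 N, if the wrist force passes 120 N, or if a joint passes its speed limit or range.

### The arm

A 6-joint arm with a two-finger parallel gripper is mounted at the origin on the work surface. World frame = base frame: x ahead of the robot, y to its left, z up, the work surface at z = 0. Lengths are in m, angles in rad, forces in N, time in s.
With the tool pointing down it reaches from about 0.225 to 0.875 m from the base axis. Payload 3.4 kg.
Tool frame: the origin (TCP) lies on the centre line of the jaws, within the pads' length; the fingertips stand 17 mm ahead of it and the grasp point (between the pads) lies 2 mm behind it; z points along the fingers, y is the line along which they close (so a half turn about z gives the same grasp; the last joint's range is limited). The gripper opens to 85 mm and grips with 20 to 120 N. Pads are 22 mm wide; open, the fingers measure 114 mm over their backs; the gripper's body (76 mm by 85 mm) begins 54 mm behind the grasp point. The pads swing forward as they close: fully open they stand 13 mm farther back than shut.
Start: joints at [-1.395, 0.276, 1.505, -0, 1.361, -0.121], TCP at [0.168, -0.55, 0.248] pointing down, gripper open.
Joint ranges: [-2.89, 2.89], [-0.75, 2.08], [0.22, 2.7], [-1.18, 4.32], [0.11, 2.71], [-2.7, 2.7]. Speed limits (rad/s): [2.57, 2.57, 3.14, 3.14, 3.14, 3.14].

### API

Orientations are given as a unit quaternion [w, x, y, z].
In Python, from rig import manip gives the robot as it stands.
- The arm moves only by the tool move_arm, never from a script. Its argument "steps" is one flat list of numbers, 7 for each row, row after row: the turn, a rotation vector about the world's x, y, z normalised to -1 to 1, where 1 is 360 degrees, then the shift along the world's x, y, z normalised to -1 to 1, where 1 is 1 m, then the opening, from -1 (shut) to 1 (fully open). A call has exactly 10 rows; each row is the pose to reach, as a shift and turn from the pose commanded when the call began, turning the shorter way round; what a row does not reach only later rows make up. A row lasts 1/10 s, in which the tool goes at most 50 mm and 8.59 degrees, less where a joint would pass 70% of its speed; a pose out of reach is approached as far as the arm can. A call with a number of a shift or a turn outside -1 to 1 is refused whole. A call with a gripper value outside its range is refused whole. The fingers move at their own pace and stop on an object; "squeeze" is the grip in N (left out, the last holds). Time passes only in rows, so rows that repeat a pose let the fingers close, or fill a call up. It gives the time, the measured TCP pose, the force, the opening and the grip force at its end, in the units of the state.
- manip.get_state(): the state, without advancing time (a new reading comes with each control period).
- manip.get_image(name): name is "side" or "top"; returns a dict with "pixels" (480x640x3 uint8, blue, green, red), "fx", "fy", "cx", "cy" (pixels), "R" (3x3) and "t" (3): a world point X has camera coordinates R X + t. Camera axes: x right, y down, z forward; pixel columns grow to the right and rows downward; lengths in m; the calibration is good to about 2 mm. A picture is of the moment at which its call begins. There is no depth.
- manip.sign_off(): hands the job in; it is judged then, once.
The state is a dict: "clock": time; "qpos": joint angles; "qd": joint speeds; "effort": joint torques, N m; "position": TCP position; "ee_rot": TCP orientation; "contact_force": force on the tool from outside, world axes, zero at the start; "moment": the same for the moment, N m; "width": finger opening in m; "gripper_force": force on a finger pad.
Only numpy, scipy, OpenCV 4.12 (cv2) and the standard library are available. Lean on these libraries where they do the work, as an engineer would, in place of code of your own. Each camera call takes 0.05 s, during which the arm holds its last target. There are 200 camera calls.

## Working session

There is one attempt and no reset: what is moved stays moved. The work goes in short steps, Python scripts to look and compute and a tool call to move; the robot and the scene stay as the last step left them, time stands still between calls to the robot, and variables do not carry over. Pictures are saved under pics/ and viewed, at most 10 in all, crops included, and the job is handed in when it is done.

Besides the shell and the picture viewer there is one more tool, called as a command line: name --argument value ..., lists and objects as JSON in quotes. move_arm: Moves the arm, as the interface text tells. Scaled input: -1 to 1 covers 1 m each way for a shift and 360 degrees each way for a turn. Its arguments: {"type":"object","properties":{"steps":{"type":"array"},"squeeze":{"type":"number"}},"required":["steps"]}

```bash
mkdir -p pics
python3 - <<'E'
from rig import manip
import cv2,pickle
for n in("side","top"):
    d=manip.get_image(n);cv2.imwrite(f"pics/{n}0.png",d["pixels"]);pickle.dump(d,open(n+".pkl","wb"))
    print(n,d["fx"],d["fy"],d["cx"],d["cy"],d["R"],d["t"])
s=manip.get_state();print(s)
E
```

```text
side 605.2022319779729 605.2022319779729 322.64468595155375 245.54372131582642 [[-0.95167461 -0.30641698 -0.02059279]
 [-0.1551195   0.53747806 -0.82888797]
 [ 0.26505352 -0.7856373  -0.55903548]] [0.51569473 0.20342639 0.77556531]
top 615.4672321746018 615.4672321746018 335.6269342170747 249.06980693444493 [[-0.10650185 -0.99431008 -0.00219617]
 [-0.97092489  0.10447276 -0.21538408]
 [ 0.214388   -0.02080648 -0.97652695]] [-0.04760411  0.5781536   0.72215561]
{'clock': 0.1, 'qpos': array([-1.39497559e+00,  2.76504414e-01,  1.50597796e+00, -5.32864295e-06,
        1.36071689e+00, -1.20969507e-01]), 'qd': array([-0.00065865,  0.00011525, -0.00287159, -0.00072783, -0.00205982,
        0.00048773]), 'effort': array([ 1.55795624e-03, -4.17699659e+01, -2.46405870e+01, -2.02393412e-04,
        5.86210968e-03, -5.06218768e-06]), 'position': array([ 0.16809285, -0.54942414,  0.24755318]), 'ee_rot': array([-8.02930459e-04,  9.89009233e-01,  1.47851586e-01, -2.46326610e-05]), 'contact_force': array([-0.22946757,  0.44413543, -0.39383871]), 'moment': array([ 0.04869783,  0.01537371, -0.03362979]), 'gripper_force': 0.0, 'width': 0.08508956879316812}
```

View pics/top0.png

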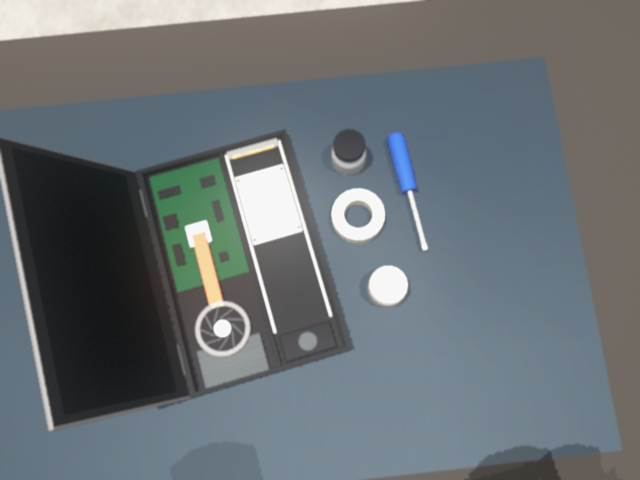

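View pics/side0.png

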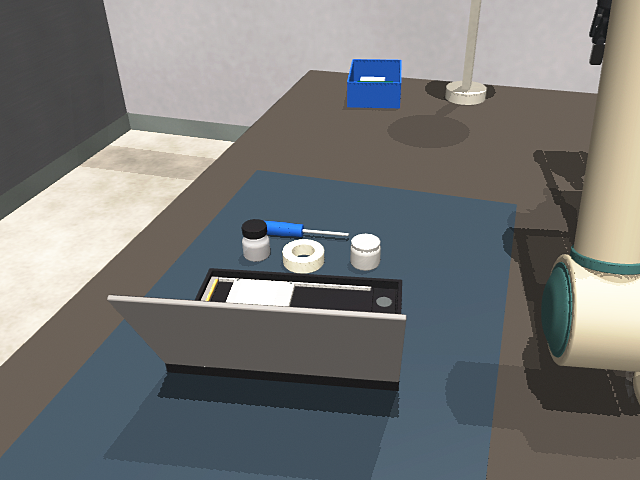

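The top view shows the laptop with its hinge to the left (world +y) and the connector at the top (world +x). The drive's label end is near (280,240), and the rim's front corners are near (286,133) and (352,349). I'll enlarge it for precise pixels.

Run:
```python
import cv2
a=cv2.imread("pics/top0.png")[120:420,0:370]
cv2.imwrite("pics/topc.png",cv2.resize(a[:, 130:],None,fx=2.5,fy=2.0*1.0,interpolation=cv2.INTER_CUBIC))
b=cv2.imread("pics/side0.png")[260:400,100:420]
cv2.imwrite("pics/sidec.png",cv2.resize(b,None,fx=2.5,fy=2.5,interpolation=cv2.INTER_CUBIC))
```

```text
(no output)
```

View pics/topc.png

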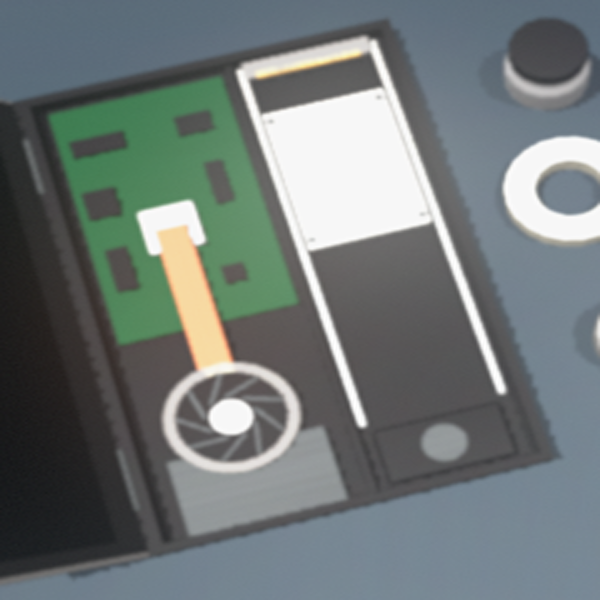

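View pics/sidec.png

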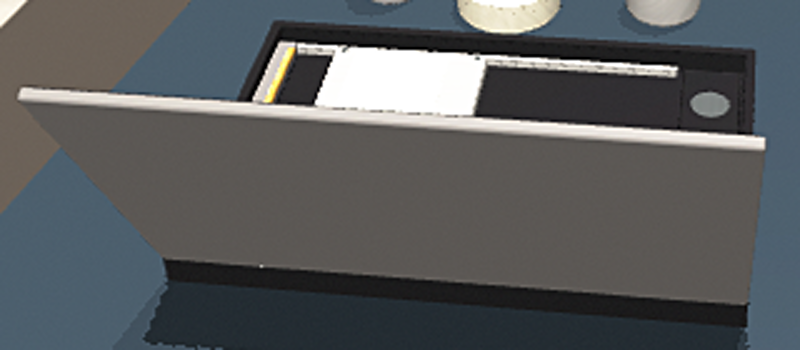

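The crops show the drive's top corners at crop px (380,88), (262,115), (432,219) and (310,250), plus the rim and screen-edge corners. I'll fit the laptop pose, drive joint and screen angle to all of them.

```bash
cat > lap.py <<'E'
import numpy as np,pickle
from scipy.optimize import least_squares
C={n:pickle.load(open(n+".pkl","rb")) for n in("side","top")}
def proj(n,X):
    d=C[n];p=d["R"]@X+d["t"];return np.array([d["fx"]*p[0]/p[2]+d["cx"],d["fy"]*p[1]/p[2]+d["cy"]])
def W(p,L):
    c,s=np.cos(p[2]),np.sin(p[2]);return np.array([p[0]+c*L[0]-s*L[1],p[1]+s*L[0]+c*L[1],L[2]])
def scr(th,r,o,y):
    c,s=np.cos(th),np.sin(th);return np.array([.105-r*c+o*s,y,.021+r*s+o*c])
E
cat > fit.py <<'E'
from lap import *
T=lambda u,v:("top",np.array([130+u/2.5,120+v/2]))
S=lambda u,v:("side",np.array([100+u/2.5,260+v/2.5]))
F=lambda *a:(lambda p:np.array(a)/1000)
D=lambda x,e:(lambda p:np.array([x/1000,(-.14 if e==0 else -.04)+p[3],.015]))
E=lambda y,o:(lambda p:scr(p[4],.21,o,y))
obs=[(T(388,20),F(-110,-160,20)),(T(557,455),F(-110,160,20)),(T(380,88),D(-93,0)),(T(262,115),D(-23,0)),(T(432,219),D(-93,1)),(T(310,250),D(-23,1)),
(S(275,22),F(-110,-160,20)),(S(755,50),F(-110,160,20)),(S(747,325),F(110,160,0)),(S(165,281),F(110,-160,0)),
(S(20,89),E(-.16,0)),(S(765,138),E(.16,0)),(S(22,99),E(-.16,.007)),(S(765,150),E(.16,.007)),
(("top",np.array([2,141.])),E(-.16,.0035)),(("top",np.array([51,425.])),E(.16,.0035))]
f=lambda p:np.concatenate([proj(o[0],W(p,g(p)))-o[1] for o,g in obs])
r=least_squares(f,[.6,.1,1.7,.02,1.9],loss="soft_l1")
print(r.x.round(4));print(f(r.x).reshape(-1,2).round(1))
p=r.x
print("drive_end",W(p,[-.058,-.04+p[3],.015]),"home",W(p,[-.058,-.04,.015]),"edge",W(p,scr(p[4],.21,.0035,0)),"hinge",W(p,[.105,0,.021]))
for q in ([-.110,-.16,.02],[-.11,.16,.02],[.11,.16,.02],[.11,-.16,.02]):print(W(p,q).round(3))
np.save("p.npy",p)
E
python3 fit.py
```

```text
[0.5818 0.02   1.7576 0.0273 2.0318]
[[ 0.3 -1.4]
 [-0.2  1.1]
 [ 1.4 -0.4]
 [ 0.2 -0. ]
 [ 0.5  0.5]
 [-0.2 -0.5]
 [-0.8 -0.7]
 [ 0.  -0.6]
 [-0.3  1.1]
 [ 1.   0.2]
 [-0.4 -1.1]
 [ 0.8 -1.3]
 [-3.   0.8]
 [ 0.5  0.3]
 [-8.2 -4.7]
 [ 0.2  6.3]]
drive_end [ 0.60499069 -0.03459382  0.015     ] home [ 0.63185682 -0.02951679  0.015     ] edge [0.5443576  0.21808835 0.20752349] hinge [0.56228521 0.12322087 0.021     ]
[ 0.759 -0.058  0.02 ]
[ 0.445 -0.118  0.02 ]
[0.404 0.098 0.02 ]
[0.719 0.158 0.02 ]
```

The fit is good: drive ≈27 mm out, screen ≈2.03 rad, residuals about 1 px except for the screen corners in the top view. Next I'll shut the fingers, align to the bay and travel high.

move_arm --steps '[0,0,-0.0175,0.39,0.506,0,-1,0,0,-0.0175,0.39,0.506,0,-1,0,0,-0.0175,0.39,0.506,0,-1,0,0,-0.0175,0.39,0.506,0,-1,0,0,-0.0175,0.39,0.506,0,-1,0,0,-0.0175,0.39,0.506,0,-1,0,0,-0.0175,0.39,0.506,0,-1,0,0,-0.0175,0.39,0.506,0,-1,0,0,-0.0175,0.39,0.506,0,-1,0,0,-0.0175,0.39,0.506,0,-1]' --squeeze 20

```text
clock: 1.1
position: [0.4741, -0.1519, 0.2482]
ee_rot: [0.0, 0.996, 0.093, -0.0]
contact_force: [0.6, -0.9, 0.6]
width: 0.0
gripper_force: 0.0
```

move_arm --steps '[0,0,0,0.084,0.108,0,-1,0,0,0,0.084,0.108,0,-1,0,0,0,0.084,0.108,0,-1,0,0,0,0.084,0.108,-0.05,-1,0,0,0,0.084,0.108,-0.1,-1,0,0,0,0.084,0.108,-0.14,-1,0,0,0,0.084,0.108,-0.18,-1,0,0,0,0.084,0.108,-0.19,-1,0,0,0,0.084,0.108,-0.19,-1,0,0,0,0.084,0.108,-0.19,-1]'

```text
clock: 2.1
position: [0.5587, -0.0462, 0.0597]
ee_rot: [0.0, 0.996, 0.093, 0.001]
contact_force: [-0.5, -0.4, -0.6]
width: -0.0001
gripper_force: 0.0
```

Run:
```python
from rig import manip
import cv2,numpy as np
d=manip.get_image("top");e=manip.get_image("side")
a=cv2.resize(d["pixels"][120:370,180:380],None,fx=2,fy=2,interpolation=2)
b=cv2.resize(e["pixels"][250:400,200:420],None,fx=1.8,fy=1.8,interpolation=2)
o=np.zeros((500,800,3),np.uint8);o[:500,:400]=a;o[:270,400:796]=b;cv2.imwrite("pics/a1.png",o)
```

```text
(no output)
```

View pics/a1.png

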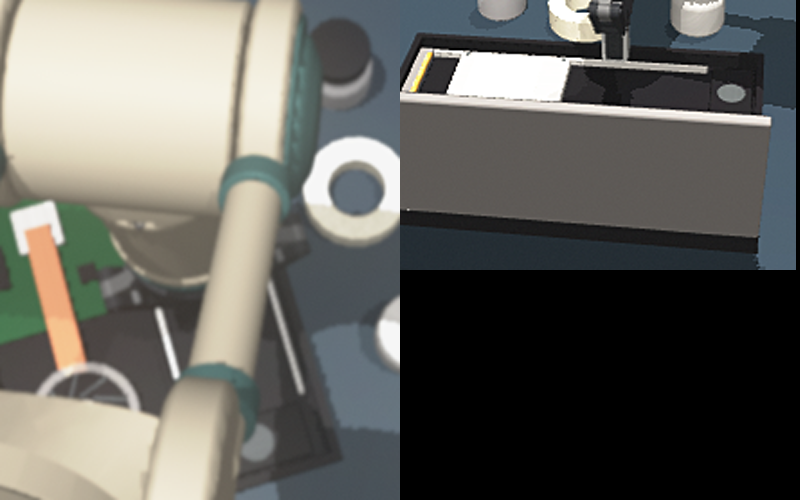

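The side view shows the closed fingertips at crop (615,60), above the bare bay floor, between the rails and clear of the drive. I'll lower them into the bay.

move_arm --steps '[0,0,0,0,0.002,-0.01,-1,0,0,0,0,0.002,-0.02,-1,0,0,0,0,0.002,-0.025,-1,0,0,0,0,0.002,-0.028,-1,0,0,0,0,0.002,-0.031,-1,0,0,0,0,0.002,-0.033,-1,0,0,0,0,0.002,-0.034,-1,0,0,0,0,0.002,-0.034,-1,0,0,0,0,0.002,-0.034,-1,0,0,0,0,0.002,-0.034,-1]'

```text
clock: 3.2
position: [0.5575, -0.0439, 0.0245]
ee_rot: [0.0, 0.996, 0.093, 0.0]
contact_force: [0.2, 0.6, 0.4]
width: 0.0004
gripper_force: 0.0
```

Run:
```python
from rig import manip
import cv2,numpy as np
from lap import *
e=manip.get_image("side");s=manip.get_state()
print(s["position"],s["contact_force"],s["clock"])
P=s["position"];print(proj("side",np.array([P[0],P[1],P[2]-.017])))
cv2.imwrite("pics/a2.png",cv2.resize(e["pixels"][250:350,200:400],None,fx=4,fy=4,interpolation=2))
```

```text
[ 0.55753135 -0.04389406  0.024512  ] [-0.64741455  0.48196615 -1.26613051] 3.25
[321.6302232  300.83525639]
```

View pics/a2.png

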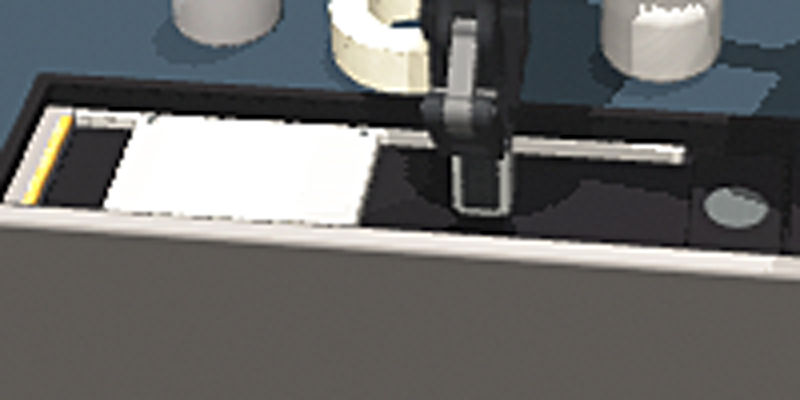

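The fingertip bottom is at crop (483,215), on the bay floor and clear of contact. I'll push along the bay towards (+0.983, +0.186).

move_arm --steps '[0,0,0,0.0098,0.0019,0,-1,0,0,0,0.0197,0.0037,0,-1,0,0,0,0.0295,0.0056,0,-1,0,0,0,0.0334,0.0063,0,-1,0,0,0,0.0374,0.0071,0,-1,0,0,0,0.0413,0.0078,0,-1,0,0,0,0.0452,0.0086,0,-1,0,0,0,0.0491,0.0093,0,-1,0,0,0,0.0521,0.0099,0,-1,0,0,0,0.0541,0.0102,0,-1]'

```text
clock: 4.25
position: [0.6114, -0.0336, 0.0241]
ee_rot: [-0.0, 0.996, 0.093, -0.0]
contact_force: [-2.2, -0.8, -0.9]
width: -0.0
gripper_force: 1.0
```

```bash
cat > g.py <<'E'
from rig import manip
from lap import *
s=manip.get_state();p=np.load("p.npy");d=s["position"]-W(p,[0,0,0]);c,n=np.cos(p[2]),np.sin(p[2])
print(s["clock"],s["position"].round(4),"lapframe",(c*d[0]+n*d[1]).round(4),(c*d[1]-n*d[0]).round(4),"F",s["contact_force"].round(2))
E
python3 g.py
```

```text
4.25 [ 0.6114 -0.0336  0.0241] lapframe -0.0582 -0.0192 F [-2.25 -0.78 -0.94]
```

move_arm --steps '[0,0,0,0.001,0.0002,0,-1,0,0,0,0.002,0.0004,0,-1,0,0,0,0.003,0.0006,0,-1,0,0,0,0.004,0.0008,0,-1,0,0,0,0.005,0.0009,0,-1,0,0,0,0.0055,0.001,0,-1,0,0,0,0.006,0.0011,0,-1,0,0,0,0.0065,0.0012,0,-1,0,0,0,0.007,0.0013,0,-1,0,0,0,0.007,0.0013,0,-1]'

```text
clock: 5.25
position: [0.6186, -0.0322, 0.0244]
ee_rot: [-0.0, 0.996, 0.093, 0.0]
contact_force: [-1.6, 0.9, -1.9]
width: -0.0001
gripper_force: 0.9
```

```bash
python3 g.py
```

```text
5.25 [ 0.6186 -0.0322  0.0244] lapframe -0.0582 -0.0265 F [-1.62  0.9  -1.88]
```

move_arm --steps '[0,0,0,0.0002,0,0,-1,0,0,0,0.0004,0.0001,0,-1,0,0,0,0.0006,0.0001,0,-1,0,0,0,0.0008,0.0002,0,-1,0,0,0,0.001,0.0002,0,-1,0,0,0,0.0012,0.0002,0,-1,0,0,0,0.0014,0.0003,0,-1,0,0,0,0.0015,0.0003,0,-1,0,0,0,0.0015,0.0003,0,-1,0,0,0,0.0015,0.0003,0,-1]'

```text
clock: 6.25
position: [0.6199, -0.0321, 0.0243]
ee_rot: [0.0, 0.996, 0.093, -0.0]
contact_force: [-2.7, 1.3, 0.4]
width: -0.0001
gripper_force: 1.3
```

move_arm --steps '[0,0,0,0.0002,0,0,-1,0,0,0,0.0004,0.0001,0,-1,0,0,0,0.0006,0.0001,0,-1,0,0,0,0.0008,0.0001,0,-1,0,0,0,0.0008,0.0001,0,-1,0,0,0,0.0008,0.0001,0,-1,0,0,0,0.0008,0.0001,0,-1,0,0,0,0.0008,0.0001,0,-1,0,0,0,0.0008,0.0001,0,-1,0,0,0,0.0008,0.0001,0,-1]'

```text
clock: 7.25
position: [0.6199, -0.032, 0.0243]
ee_rot: [-0.0, 0.996, 0.093, -0.001]
contact_force: [-4.9, -0.5, 1.3]
width: 0.0001
gripper_force: 2.6
```

move_arm --steps '[0,0,0,0.0002,0,0,-1,0,0,0,0.0004,0.0001,0,-1,0,0,0,0.0006,0.0001,0,-1,0,0,0,0.0007,0.0001,0,-1,0,0,0,0.0007,0.0001,0,-1,0,0,0,0.0007,0.0001,0,-1,0,0,0,0.0007,0.0001,0,-1,0,0,0,0.0007,0.0001,0,-1,0,0,0,0.0007,0.0001,0,-1,0,0,0,0.0007,0.0001,0,-1]'

```text
clock: 8.25
position: [0.62, -0.032, 0.0243]
ee_rot: [-0.0, 0.996, 0.093, -0.002]
contact_force: [-6.2, -0.2, 1.7]
width: 0.0002
gripper_force: 3.2
```

```bash
python3 g.py
```

```text
8.25 [ 0.62   -0.032   0.0243] lapframe -0.0582 -0.0279 F [-6.21 -0.23  1.69]
```

The stop is firm: no motion while the force rises to 6 N, and the face sits at laptop y ≈ -39 mm, which matches home. Now I'll back off, rise and turn the tool 90° on the way over the screen.

move_arm --steps '[0,0,0,-0.01,-0.002,0,-1,0,0,0,-0.01,-0.002,0.045,-1,0,0,0.02,-0.01,-0.002,0.09,-1,0,0,0.04,-0.01,-0.002,0.14,-1,0,0,0.06,-0.01,-0.002,0.19,-1,0,0,0.08,-0.01,-0.002,0.24,-1,0,0,0.1,-0.01,0,0.28,-1,0,0,0.12,-0.02,0.04,0.28,-1,0,0,0.14,-0.03,0.085,0.28,-1,0,0,0.16,-0.045,0.13,0.28,-1]'

```text
clock: 9.25
position: [0.5782, 0.0992, 0.3056]
ee_rot: [0.002, 0.827, 0.563, 0.003]
contact_force: [0.4, 0.9, -0.6]
width: -0.0002
gripper_force: 0.0
```

```bash
python3 g.py
```

```text
9.25 [0.5782 0.0992 0.3056] lapframe 0.0784 -0.0111 F [ 0.37  0.89 -0.63]
```

move_arm --steps '[0,0,0.02,-0.01,0.04,0,-1,0,0,0.04,-0.02,0.08,0,-1,0,0,0.06,-0.03,0.12,0,-1,0,0,0.08,-0.04,0.16,0,-1,0,0,0.0893,-0.045,0.177,0,-1,0,0,0.0893,-0.045,0.177,-0.03,-1,0,0,0.0893,-0.045,0.177,-0.07,-1,0,0,0.0893,-0.045,0.177,-0.1,-1,0,0,0.0893,-0.045,0.177,-0.12,-1,0,0,0.0893,-0.045,0.177,-0.12,-1]'

```text
clock: 10.25
position: [0.5306, 0.274, 0.1815]
ee_rot: [-0.001, 0.64, 0.768, -0.002]
contact_force: [-0.8, -1.1, -0.0]
width: -0.0003
gripper_force: 0.0
```

```bash
python3 - <<'E'
from rig import manip
import cv2
import numpy as np
e=manip.get_image("side");d=manip.get_image("top")
cv2.imwrite("pics/b1.png",np.hstack([cv2.resize(x["pixels"],(400,300),interpolation=3) for x in(e,d)]))
E
python3 g.py
```

```text
10.35 [0.5326 0.275  0.1851] lapframe 0.2596 0.001 F [ 0.58 -0.53  0.77]
```

View pics/b1.png

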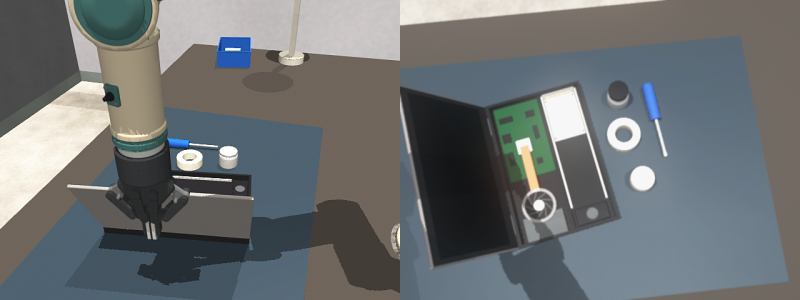

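The side view shows the fingers behind the middle of the screen, clear of it. In the top view the drive is seated at the connector and the laptop hasn't moved. Next I'll push the screen towards upright along (+0.186, -0.983).

move_arm --steps '[0,0,0,0.0019,-0.0098,0.003,-1,0,0,0,0.0037,-0.0197,0.006,-1,0,0,0,0.0056,-0.0295,0.009,-1,0,0,0,0.0071,-0.0374,0.012,-1,0,0,0,0.0082,-0.0433,0.015,-1,0,0,0,0.0093,-0.0492,0.018,-1,0,0,0,0.0102,-0.0541,0.021,-1,0,0,0,0.0112,-0.059,0.024,-1,0,0,0,0.0121,-0.0639,0.027,-1,0,0,0,0.013,-0.0688,0.03,-1]'

```text
clock: 11.35
position: [0.5442, 0.2062, 0.2143]
ee_rot: [-0.0, 0.64, 0.769, -0.0]
contact_force: [-0.5, 3.1, -3.0]
width: -0.0002
gripper_force: 1.6
```

```bash
python3 g.py
```

```text
11.35 [0.5442 0.2062 0.2143] lapframe 0.1899 0.0023 F [-0.5   3.12 -3.02]
```

Contact is about 4 N, as expected. On to upright.

move_arm --steps '[0,0,0,0.0012,-0.0066,0,-1,0,0,0,0.0025,-0.0132,0,-1,0,0,0,0.0037,-0.0197,0,-1,0,0,0,0.005,-0.0263,0,-1,0,0,0,0.0062,-0.0329,0,-1,0,0,0,0.0075,-0.0395,0,-1,0,0,0,0.0087,-0.0461,0,-1,0,0,0,0.01,-0.0527,0,-1,0,0,0,0.0112,-0.0592,0,-1,0,0,0,0.0125,-0.0658,0,-1]'

```text
clock: 12.35
position: [0.5569, 0.1398, 0.2141]
ee_rot: [-0.0, 0.64, 0.769, -0.0]
contact_force: [-0.1, 2.9, 2.7]
width: -0.0003
gripper_force: 1.9
```

```bash
python3 g.py
python3 - <<'E'
import numpy as np
r=.177
th=np.r_[np.linspace(1.5,.9,10),np.linspace(.83,.3,10),np.linspace(.27,.04,10)]
X0,Z0=.123,.215
for i,t in enumerate(th):
    X=.116-r*np.cos(t)+.007*np.sin(t);Z=.038+r*np.sin(t)+.007*np.cos(t);d=X0-X
    if i%10==0:print()
    print(f"0, 0, 0, {.186*d:.4f}, {-.983*d:.4f}, {Z-Z0:.4f}, -1,")
    if i%10==9:X0,Z0=X,Z;print(X,Z)
E
```

```text
12.35 [0.5569 0.1398 0.2141] lapframe 0.1223 0.0022 F [-0.13  2.86  2.68]

0, 0, 0, 0.0023, -0.0123, 0.0001, -1,
0, 0, 0, 0.0045, -0.0239, -0.0007, -1,
0, 0, 0, 0.0067, -0.0354, -0.0023, -1,
0, 0, 0, 0.0089, -0.0468, -0.0046, -1,
0, 0, 0, 0.0110, -0.0580, -0.0077, -1,
0, 0, 0, 0.0131, -0.0690, -0.0115, -1,
0, 0, 0, 0.0151, -0.0797, -0.0161, -1,
0, 0, 0, 0.0170, -0.0900, -0.0214, -1,
0, 0, 0, 0.0189, -0.1001, -0.0274, -1,
0, 0, 0, 0.0207, -0.1096, -0.0340, -1,
0.0114583239834848 0.18100013278195923

0, 0, 0, 0.0018, -0.0096, -0.0077, -1,
0, 0, 0, 0.0033, -0.0172, -0.0146, -1,
0, 0, 0, 0.0046, -0.0244, -0.0220, -1,
0, 0, 0, 0.0059, -0.0312, -0.0299, -1,
0, 0, 0, 0.0071, -0.0375, -0.0381, -1,
0, 0, 0, 0.0082, -0.0434, -0.0467, -1,
0, 0, 0, 0.0092, -0.0487, -0.0556, -1,
0, 0, 0, 0.0101, -0.0535, -0.0648, -1,
0, 0, 0, 0.0109, -0.0577, -0.0743, -1,
0, 0, 0, 0.0116, -0.0614, -0.0840, -1,
-0.051025917128602875 0.09699443200293634

0, 0, 0, 0.0003, -0.0017, -0.0050, -1,
0, 0, 0, 0.0006, -0.0030, -0.0094, -1,
0, 0, 0, 0.0008, -0.0042, -0.0137, -1,
0, 0, 0, 0.0010, -0.0052, -0.0181, -1,
0, 0, 0, 0.0012, -0.0062, -0.0225, -1,
0, 0, 0, 0.0013, -0.0071, -0.0270, -1,
0, 0, 0, 0.0015, -0.0078, -0.0314, -1,
0, 0, 0, 0.0016, -0.0085, -0.0359, -1,
0, 0, 0, 0.0017, -0.0090, -0.0404, -1,
0, 0, 0, 0.0018, -0.0094, -0.0449, -1,
-0.06057849353968665 0.05207251289766109
```

move_arm --steps '[0,0,0,0.002,-0.011,0,-1,0,0,0,0.0045,-0.023,-0.0007,-1,0,0,0,0.0067,-0.035,-0.0023,-1,0,0,0,0.0089,-0.0465,-0.0046,-1,0,0,0,0.011,-0.058,-0.0077,-1,0,0,0,0.013,-0.069,-0.0115,-1,0,0,0,0.015,-0.0795,-0.016,-1,0,0,0,0.017,-0.09,-0.0214,-1,0,0,0,0.019,-0.1,-0.0274,-1,0,0,0,0.0207,-0.1095,-0.034,-1]'

```text
clock: 13.35
position: [0.5776, 0.0298, 0.1798]
ee_rot: [0.0, 0.64, 0.769, -0.0]
contact_force: [-2.1, 0.9, 2.6]
width: 0.0001
gripper_force: 1.1
```

```bash
python3 g.py
```

```text
13.35 [0.5776 0.0298 0.1798] lapframe 0.0103 0.0023 F [-2.12  0.91  2.6 ]
```

Still in contact at about 3 N, so I'll follow the arc down.

move_arm --steps '[0,0,0,0.0018,-0.0095,-0.0077,-1,0,0,0,0.0033,-0.017,-0.0146,-1,0,0,0,0.0046,-0.0244,-0.022,-1,0,0,0,0.0059,-0.0312,-0.03,-1,0,0,0,0.0071,-0.0375,-0.038,-1,0,0,0,0.0082,-0.0434,-0.0467,-1,0,0,0,0.0092,-0.0487,-0.0556,-1,0,0,0,0.01,-0.0535,-0.0648,-1,0,0,0,0.0109,-0.0577,-0.0743,-1,0,0,0,0.0116,-0.0614,-0.084,-1]'

```text
clock: 14.35
position: [0.5896, -0.0308, 0.0956]
ee_rot: [0.0, 0.64, 0.769, 0.0]
contact_force: [-0.6, -0.7, 1.1]
width: -0.0
gripper_force: 0.7
```

```bash
python3 g.py
```

```text
14.35 [ 0.5896 -0.0308  0.0956] lapframe -0.0514 0.0018 F [-0.61 -0.74  1.07]
```

move_arm --steps '[0,0,0,0.0003,-0.0017,-0.006,-1,0,0,0,0.0006,-0.003,-0.012,-1,0,0,0,0.0008,-0.0042,-0.018,-1,0,0,0,0.001,-0.0052,-0.023,-1,0,0,0,0.0012,-0.0062,-0.028,-1,0,0,0,0.0013,-0.007,-0.032,-1,0,0,0,0.0015,-0.0078,-0.036,-1,0,0,0,0.0016,-0.0085,-0.039,-1,0,0,0,0.0017,-0.009,-0.0415,-1,0,0,0,0.0018,-0.0094,-0.0435,-1]'

```text
clock: 15.35
position: [0.591, -0.0397, 0.0526]
ee_rot: [-0.0, 0.64, 0.769, 0.0]
contact_force: [-0.1, -0.1, 1.2]
width: -0.0001
gripper_force: 0.5
```

```bash
python3 g.py
```

```text
15.35 [ 0.591  -0.0397  0.0526] lapframe -0.0604 0.0021 F [-0.07 -0.06  1.24]
```

move_arm --steps '[0,0,0,0,0,-0.001,-1,0,0,0,0,0,-0.002,-1,0,0,0,0,0,-0.003,-1,0,0,0,0,0,-0.004,-1,0,0,0,0,0,-0.0045,-1,0,0,0,0,0,-0.005,-1,0,0,0,0,0,-0.0055,-1,0,0,0,0,0,-0.006,-1,0,0,0,0,0,-0.0065,-1,0,0,0,0,0,-0.0065,-1]'

```text
clock: 16.35
position: [0.5912, -0.0398, 0.0463]
ee_rot: [0.0, 0.64, 0.769, 0.0]
contact_force: [-0.6, -0.5, 0.5]
width: -0.0003
gripper_force: 0.2
```

move_arm --steps '[0,0,0,0,0,-0.0003,-1,0,0,0,0,0,-0.0006,-1,0,0,0,0,0,-0.0009,-1,0,0,0,0,0,-0.001,-1,0,0,0,0,0,-0.001,-1,0,0,0,0,0,-0.001,-1,0,0,0,0,0,-0.001,-1,0,0,0,0,0,-0.001,-1,0,0,0,0,0,-0.001,-1,0,0,0,0,0,-0.001,-1]'

```text
clock: 17.35
position: [0.5912, -0.0397, 0.0453]
ee_rot: [0.0, 0.64, 0.769, 0.0]
contact_force: [0.7, -0.5, 0.7]
width: -0.0002
gripper_force: 0.3
```

move_arm --steps '[0,0,0,0,0,-0.0003,-1,0,0,0,0,0,-0.0006,-1,0,0,0,0,0,-0.0009,-1,0,0,0,0,0,-0.0012,-1,0,0,0,0,0,-0.0012,-1,0,0,0,0,0,-0.0012,-1,0,0,0,0,0,-0.0012,-1,0,0,0,0,0,-0.0012,-1,0,0,0,0,0,-0.0012,-1,0,0,0,0,0,-0.0012,-1]'

```text
clock: 18.35
position: [0.5912, -0.0397, 0.045]
ee_rot: [0.0, 0.64, 0.769, 0.0]
contact_force: [-1.5, -0.1, 6.7]
width: 0.0004
gripper_force: 3.4
```

move_arm --steps '[0,0,0,0,0,-0.0003,-1,0,0,0,0,0,-0.0006,-1,0,0,0,0,0,-0.0008,-1,0,0,0,0,0,-0.0008,-1,0,0,0,0,0,-0.0008,-1,0,0,0,0,0,-0.0008,-1,0,0,0,0,0,-0.0008,-1,0,0,0,0,0,-0.0008,-1,0,0,0,0,0,-0.0008,-1,0,0,0,0,0,-0.0008,-1]'

```text
clock: 19.35
position: [0.5912, -0.0397, 0.045]
ee_rot: [0.0, 0.64, 0.769, 0.0]
contact_force: [-2.4, 0.6, 11.2]
width: 0.0001
gripper_force: 5.7
```

The screen is firmly on its stop at tip z = 28 mm, exactly the shut height. I'll lift off and look.

move_arm --steps '[0,0,0,0,0,0.003,-1,0,0,0,0,0,0.015,-1,0,0,0,0,0,0.05,-1,0,0,0,0,0,0.1,-1,0,0,0,0,0,0.15,-1,0,0,0,0,0,0.2,-1,0,0,0,-0.03,-0.03,0.22,-1,0,0,0,-0.07,-0.06,0.22,-1,0,0,0,-0.1,-0.1,0.22,-1,0,0,0,-0.12,-0.13,0.22,-1]'

```text
clock: 20.35
position: [0.4687, -0.1708, 0.2642]
ee_rot: [0.0, 0.64, 0.769, -0.0]
contact_force: [0.5, 0.5, 0.4]
width: 0.0002
gripper_force: 0.0
```

Run:
```python
from rig import manip
import cv2
import numpy as np
from lap import *
p=np.load("p.npy")
e=manip.get_image("side");d=manip.get_image("top")
for n,x in(("side",e),("top",d)):
    for y in(-.16,.16):
        for q in([-.105,y,.028],[.105,y,.028],[-.11,y,0]):
            cv2.circle(x["pixels"],tuple(int(v) for v in proj(n,W(p,q)).round()),2,(0,0,255),-1)
o=np.hstack([cv2.resize(e["pixels"][200:420,120:440],(400,275),interpolation=2),cv2.resize(d["pixels"][100:430,90:490],(400,330),interpolation=3)[:275]])
cv2.imwrite("pics/c1.png",o);print(manip.get_state()["contact_force"])
```

```text
[-0.04228775  0.78214531 -0.51263407]
```

View pics/c1.png

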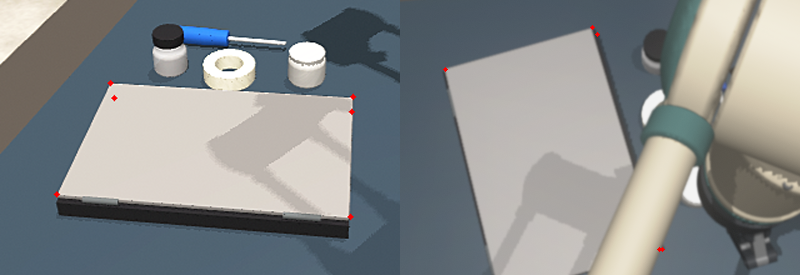

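The laptop is fully shut. Its lid corners fall on the predicted shut positions (110,83), (353,97), (57,195) and (350,217). The base hasn't moved, the bystanders are untouched and the arm is clear.

```bash
python3 -c "
from rig import manip
print(manip.sign_off())"
```

```text
the job is handed in; nothing more can be done
None
```

I pushed the drive home against its stop, then folded the screen fully shut. The laptop and the other things on the bench stayed in place, and I handed the job in at about 20 s with the arm clear.

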